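# Close up the herb jars and press every lid home

## Task

Close the three storage jars for the shelf: take the lid that fits the open jar from the tray, put it on, and press it down until it is fully home; press the proud lids of the tall jar and the short jar fully home too. Leave the small lid in its tray pocket, and leave the jars, bottles and cup standing where they are.

Things in the scene. Friction and masses are not known exactly. Their poses are not given: they have to be found in the camera images.
- jar_open: the open glass jar: round, 96 mm across, rim 130 mm above its underside, mouth 86 mm; loose, about 0.8 kg. Origin: centre of its underside, z up
- jar_open_rim (a point): centre of the open jar's glass rim, 130 mm above the jar's underside
- seal (a joint): travel of the open jar's black rubber sealing collar (ring 94 mm outside, 82 mm inside), m, growing as it is pressed down into the neck: 0 = its top stands 12 mm above the glass rim, 0.010 = home, 2 mm above the rim. Takes about 6 N to move and stays where it is pushed
- lid_wide: loose steel lid for the open jar, 94 mm across. From its underside up: black rubber spigot 74 mm across (68 mm at its tapered foot) and 18 mm deep; disc 8 mm thick; a bar grip 60 x 14 mm, 28 mm tall, on top, long along the lid's own x. Total height 54 mm, 0.15 kg. Origin: centre of the spigot's underside, z up. At the start it sits in one of the two pockets of the tray
- lid_wide_grip (a point): on the axis of the wide lid, 48 mm above its underside (6 mm below the top of the bar grip); x along the bar, y across it
- lid_small: loose steel lid of another jar, same shape and height but 68 mm across (spigot 48 mm): too small for the open jar. It stays in its tray pocket. Origin: centre of the spigot's underside
- tray: fixed white plastic tray, 230 mm (its x) by 120 mm (its y), 24 mm high, 5 mm walls and floor, one cross wall making two pockets about 107 x 110 mm centred at x = -56 and +56 mm. Origin: centre of its underside
- jar_tall: the tall narrow glass jar, 88 mm across, glass rim 170 mm above its underside, lid already on but standing proud; loose, about 0.9 kg. Origin: centre of its underside
- tall_lid (a joint): travel of the tall jar's lid, m, growing as it is pressed down: 0 = steel disc's underside 12 mm above the glass rim (bar top 218 mm above the jar's underside), 0.010 = home, disc 2 mm above the rim. Takes about 6 N to move and stays where it is pushed
- tall_lid_top (a point): centre of the top of the bar grip (60 x 14 x 28 mm, along the jar's x) on the tall jar's lid; the steel disc below it is 86 mm across and 8 mm thick
- jar_short: the short wide glass jar, 104 mm across, glass rim 100 mm above its underside, lid already on but standing proud; loose, about 0.9 kg. Origin: centre of its underside
- short_lid (a joint): travel of the short jar's lid, m, growing as it is pressed down: 0 = steel disc's underside 12 mm above the glass rim (bar top 148 mm above the jar's underside), 0.010 = home, disc 2 mm above the rim. Takes about 6 N to move and stays where it is pushed
- short_lid_top (a point): centre of the top of the bar grip (60 x 14 x 28 mm, along the jar's x) on the short jar's lid; the steel disc below it is 102 mm across and 8 mm thick
- bottle: bystander: brown glass bottle, 66 mm across, 220 mm tall. Origin: centre of its underside
- flask: bystander: clear bottle, 72 mm across, 160 mm tall, white cap. Origin: centre of its underside
- beaker: bystander: open steel cup, 68 mm across, 90 mm tall. Origin: centre of its underside
Not all that is in view belongs to the job. Leave any orange, pink or turquoise look-alike of the lid_wide alone.

How it is judged:
At the end, for the whole second after the job is handed in: Collar, tall lid and short lid each pressed over 8.5 of 10 mm; wide lid at rest, level within 0.08 rad, within 8 mm of centre, underside 12-22 mm below the open jar's rim; jars upright on the bench; jars, bottles, cup within 40 mm of their starts, small lid within 30 mm (value of joint each of seal, tall_lid, short_lid above 0.0085 m and horizontal distance between lid_wide and jar_open_rim below 0.008 m and z of lid_wide in the frame of jar_open_rim between -0.022 and -0.012 m and angle between each of lid_wide, jar_open, jar_tall, jar_short's own z axis and vertical below 0.08 rad and linear speed of lid_wide below 0.02 m/s and height (world z) of each of jar_open, jar_tall, jar_short below 0.01 m and distance of each of jar_open, jar_tall, jar_short, bottle, flask, beaker from where it was at the start of the episode below 0.04 m and distance of lid_small from where it was at the start of the episode below 0.03 m); the robot touches nothing.
It fails at once if a jar, bottle or the cup is tipped over (angle between any of jar_open, jar_tall, jar_short, bottle, flask, beaker's own z axis and vertical above 0.5 rad).
It fails at once if a jar, bottle or the cup is pushed more than 60 mm from its place (distance of any of jar_open, jar_tall, jar_short, bottle, flask, beaker from where it was at the start of the episode above 0.06 m).
It fails at once if the small lid is taken out of its pocket (distance of lid_small from where it was at the start of the episode above 0.04 m).
It also fails if it takes over 59 s, if anything falls off the work surface, if the arm or the gripper's body presses on something with over 40 N, if the wrist force passes 120 N, or if a joint passes its speed limit or range.

## Robot

A 7-joint arm with a two-finger parallel gripper is mounted at the origin on the work surface. World frame = base frame: x ahead of the robot, y to its left, z up, the work surface at z = 0. Lengths are in m, angles in rad, forces in N, time in s.
With the tool pointing down it reaches from about 0.4 to 0.875 m from the base axis. Payload 19.3 kg.
Tool frame: the origin (TCP) lies at the very end of the fingers, on their centre line; the grasp point (between the pads) lies 19 mm behind it; z points along the fingers, y is the line along which they close (so a half turn about z gives the same grasp; the last joint's range is limited). The gripper opens to 85 mm and grips with 20 to 120 N. Pads are 22 mm wide; open, the fingers measure 114 mm over their backs; the gripper's body (76 mm by 85 mm) begins 54 mm behind the grasp point. The pads swing forward as they close: fully open they stand 13 mm farther back than shut.
Start: joints at [1.156, 0.521, -0.036, 1.599, 0.021, 1.021, -0.113], TCP at [0.211, -0.588, 0.231] pointing down, gripper open.
Joint ranges: [-2.91, 2.91], [-0.3, 2.13], [-1.5, 1.42], [0.17, 2.43], [-1.26, 4.41], [0.16, 1.93], [-2.52, 2.52]. Speed limits (rad/s): [1.89, 1.89, 2.39, 2.39, 3.01, 3.01, 3.01].

## Interface

Orientations are given as [roll, pitch, yaw] about the fixed x, y, z axes, in that order (R = Rz(yaw) Ry(pitch) Rx(roll)).
In Python, from workcell import monitor, optics, workorder gives the robot as it stands.
- The arm moves only by the tool apply_moves, never from a script. Its arguments are lists of equal length, an entry for each row: "linear": the shift along the tool's x, y, z each as a share of 0.1 m, from -1 to 1, a list of three; "delta_rot": the turn, a rotation vector about the tool's x, y, z each as a share of 120 degrees, from -1 to 1, a list of three. A call has exactly 5 rows; each row is the pose to reach, as a shift and turn from the pose commanded when the call began, along the tool's axes at that moment; what a row does not reach only later rows make up. A row lasts 1/12 s, in which the tool goes at most 41.7 mm and 7.16 degrees, less where a joint would pass 70% of its speed; a pose out of reach is approached as far as the arm can. A call with a number of a shift or a turn outside -1 to 1 is refused whole. A call with a gripper value outside its range is refused whole. "gripper" is the opening, from -1 (shut) to 1 (fully open), set as the call begins (left out, the last holds). The fingers move at their own pace and stop on an object; "force" is the grip in N (left out, the last holds). Time passes only in rows, so rows that repeat a pose let the fingers close, or fill a call up. It gives the time, the measured TCP pose, the force, the opening and the grip force at its end, in the units of the state.
- monitor.observe(): the state, without advancing time (a new reading comes with each control period).
- optics.grab_frame(name): name is "scene" or "top" or "wrist"; returns (picture, depth): 480x640x3 uint8, red, green, blue; 480x640 float32, m along the optical axis (not along the pixel's ray), 0 where there is no reading.
- optics.camera_info(name): a dict with "fx", "fy", "cx", "cy" (pixels), "rvec" (rotation vector, rad) and "tvec" (3), from world to camera coordinates, as OpenCV has them; the wrist camera has in their place "T_tool_cam" (4x4, takes a point from camera to tool coordinates, whose origin is the TCP and whose axes are the flange's). Camera axes: x right, y down, z forward; pixel columns grow to the right and rows downward; lengths in m; the calibration is good to about 2 mm. A picture is of the moment at which its call begins: read the wrist's pose just before it. camera_info takes no time and is no camera call.
- workorder.job_done(): hands the job in; it is judged then, once.
The state is a dict: "clock": time; "qpos": joint angles; "qd": joint speeds; "joint_efforts": joint torques, N m; "position": TCP position; "tool_rot": TCP orientation; "force": force on the tool from outside, world axes, zero at the start; "moment": the same for the moment, N m; "grip_width": finger opening in m; "finger_force": force on a finger pad.
Only numpy, scipy, OpenCV 4.12 (cv2) and the standard library are available. Lean on these libraries where they do the work, as an engineer would, in place of code of your own. Each camera call takes 0.05 s, during which the arm holds its last target. There are 200 camera calls.

## Working session

There is one attempt and no reset: what is moved stays moved. The work goes in short steps, Python scripts to look and compute and a tool call to move; the robot and the scene stay as the last step left them, time stands still between calls to the robot, and variables do not carry over. Pictures are saved under pics/ and viewed, at most 10 in all, crops included, and the job is handed in when it is done.

Besides the shell and the picture viewer there is one more tool, called by a JSON object that holds its "method" and its "body". apply_moves: Moves the arm, as the interface text tells. Its arguments: {"type":"object","properties":{"linear":{"type":"array"},"delta_rot":{"type":"array"},"gripper":{"type":"number"},"force":{"type":"number"}},"required":["linear","delta_rot"]}

```bash
mkdir -p pics; ls; cat > h.py <<'E'
import numpy as np,cv2
from workcell import monitor,optics,workorder
from scipy.spatial.transform import Rotation as R
def cam(n):
    c=optics.camera_info(n)
    K=np.array([[c['fx'],0,c['cx']],[0,c['fy'],c['cy']],[0,0,1]])
    if 'rvec' in c:
        Rm=cv2.Rodrigues(np.array(c['rvec'],float))[0]; t=np.array(c['tvec'],float).ravel()
        return K,Rm.T,-Rm.T@t
    s=monitor.observe(); T=np.array(c['T_tool_cam']); Rt=R.from_euler('xyz',s['tool_rot']).as_matrix()
    return K,Rt@T[:3,:3],Rt@T[:3,3]+np.array(s['position'])
def plane(C,u,v,z):
    K,A,o=C; d=A@np.linalg.inv(K)@np.array([u,v,1.]); return o+d*(z-o[2])/d[2]
def cloud(C,D):
    K,A,o=C; v,u=np.indices(D.shape); 
    p=np.stack([(u-K[0,2])/K[0,0]*D,(v-K[1,2])/K[1,1]*D,D],-1)
    return p@A.T+o
def grab(n,save=None):
    C=cam(n); I,D=optics.grab_frame(n)
    if save: cv2.imwrite('pics/'+save,I[:,:,::-1])
    return C,I,D
E
python3 - <<'E'
from h import *
print(monitor.observe())
for n in('scene','top','wrist'):
    C,I,D=grab(n,n+'.png'); np.savez(n+'.npz',I=I,D=D,K=C[0],A=C[1],o=C[2]); print(n,C)
a=cv2.imread('pics/top.png');b=cv2.imread('pics/scene.png')
E
```

```text
pics
{'clock': 0.0, 'qpos': array([ 1.15582231,  0.52203929, -0.03633369,  1.59997592,  0.02114552,
        1.02108831, -0.11281474]), 'qd': array([ 7.83178408e-04, -1.14186979e-03, -2.71847006e-03,  7.81977718e-04,
        2.02706568e-04, -2.23076762e-05,  1.76925786e-03]), 'joint_efforts': array([-9.26288594e-04, -9.27100253e+01,  1.97989918e+00, -3.69930553e+01,
        1.80180359e-02,  8.09068879e-03,  2.22824161e-05]), 'position': array([ 0.21111491, -0.58792102,  0.23072138]), 'tool_rot': array([-3.14046410e+00,  2.99737348e-05,  3.44725697e-01]), 'force': array([ 0.20098839,  0.8507161 , -0.27428542]), 'moment': array([ 0.0398949 , -0.04447869, -0.00459504]), 'finger_force': 0.0, 'grip_width': 0.08547293599953665}
scene (array([[493.78405468,   0.        , 310.08932477],
       [  0.        , 493.78405468, 246.78622538],
       [  0.        ,   0.        ,   1.        ]]), array([[-0.19492597,  0.81098332, -0.55164293],
       [ 0.98078863,  0.16551754, -0.10323564],
       [ 0.0075842 , -0.56116843, -0.82766689]]), array([1.1423694 , 0.16716821, 1.12116707]))
top (array([[598.94272914,   0.        , 321.11094899],
       [  0.        , 598.94272914, 234.7642317 ],
       [  0.        ,   0.        ,   1.        ]]), array([[-0.02876799, -0.99385517,  0.10688458],
       [-0.9995111 ,  0.02991092,  0.00910507],
       [-0.01224613, -0.10657039, -0.99422974]]), array([0.34553716, 0.05055942, 1.60896961]))
wrist (array([[374.44734483,   0.        , 317.77582939],
       [  0.        , 374.44734483, 237.0462666 ],
       [  0.        ,   0.        ,   1.        ]]), array([[ 0.33729277, -0.8962768 , -0.28796092],
       [-0.94139854, -0.32162628, -0.1016136 ],
       [-0.00154189,  0.30535952, -0.95223589]]), array([ 0.28418494, -0.56160287,  0.37343516]))
```

View pics/top.png

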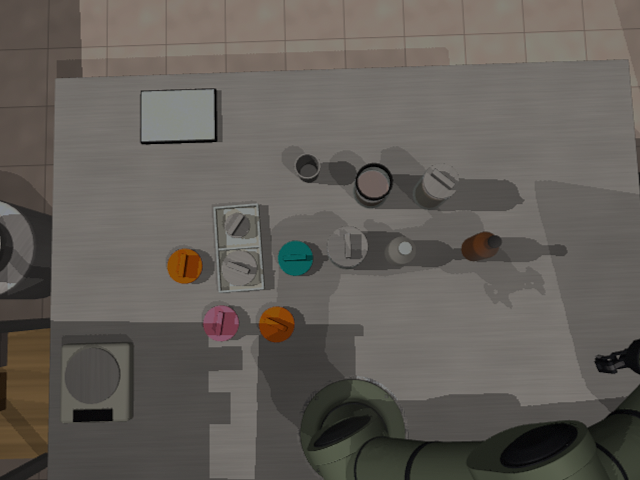

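View pics/scene.png

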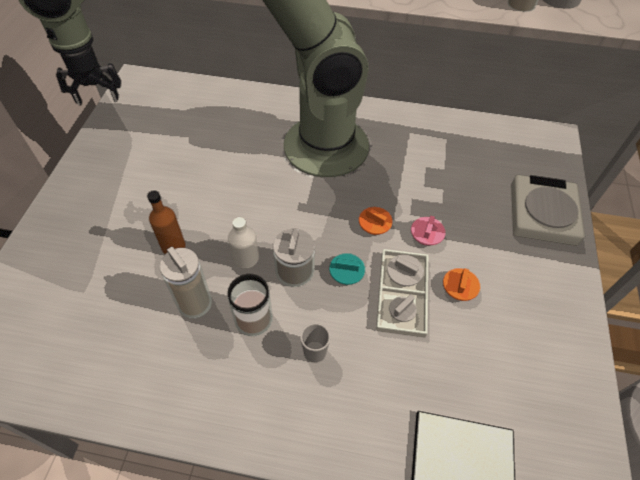

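The top view shows these candidates for the wide lid:
- Grey lid in the lower tray pocket, (240,267).
- Smaller grey lid in the upper pocket, (238,224). This is lid_small.
- Look-alikes: orange at (184,266) and (277,324), pink at (221,323), turquoise at (296,258).

I choose the larger grey lid at (240,267). The jars are open (374,184), tall (439,183) and short (348,246).

```bash
python3 - <<'E'
from h import *
# name: top-cam pixel, heights to slice
obj={'wide':((240,267),.059),'small':((238,224),.059),'tall':((439,183),.218),'short':((348,246),.148),'open':((374,184),.142)}
for n in('top','scene'):
    f=np.load(n+'.npz');D=f['D'];I=f['I'];C=(f['K'],f['A'],f['o']);P=cloud(C,D);ok=D>0
    print(n,'valid',ok.mean())
    T=np.load('top.npz');CT=(T['K'],T['A'],T['o'])
    for k,(px,h) in obj.items():
        g=plane(CT,*px,h); m=ok&(np.hypot(*(P[...,:2]-g[:2]).transpose(2,0,1))<.06)
        z=P[...,2][m]
        tm=m&(np.abs(P[...,2]-h)<(.012 if k!='open' else .006))
        if k!='open':
            # strict: above disc by 14mm
            q=P[tm]; 
            if len(q)<5: print(k,g,'few',len(q),np.percentile(z,[50,99]) if len(z) else None);continue
            (c,s,a)=cv2.minAreaRect((q[:,:2]*1000).astype(np.float32))
            w=np.linalg.svd(q[:,:2]-q[:,:2].mean(0),full_matrices=False)[2][0]
            print(k,'g',g.round(3),'n',len(q),'z99',np.percentile(z,99).round(4),'zmed',np.median(q[:,2]).round(4),'mean',q[:,:2].mean(0).round(4),'rect',np.round(c,1),np.round(s,1),'ang',np.degrees(np.arctan2(w[1],w[0])).round(1))
            dm=m&(np.abs(P[...,2]-(h-.028))<.006); dd=P[dm][:,:2]*1000
            if len(dd)>10: print('   disc circ',cv2.minEnclosingCircle(dd.astype(np.float32)),len(dd))
        else:
            q=P[tm]; bl=(I.max(2)<60)&tm; q2=P[bl]
            for Q in(q,q2):
                if len(Q)>10: print(k,len(Q),np.median(Q[:,2]),cv2.minEnclosingCircle((Q[:,:2]*1000).astype(np.float32)))
T=cv2.imread('pics/top.png'); cv2.imwrite('pics/crop.png',cv2.resize(T[140:340,160:460],None,fx=2.6,fy=2.6,interpolation=cv2.INTER_CUBIC))
E
```

```text
top valid 0.99576171875
wide g [0.434 0.277 0.059] n 126 z99 0.0631 zmed 0.0587 mean [0.4346 0.2832] rect [434.7 283.5] [59.1 13.9] ang 66.9
   disc circ ((434.474609375, 277.12548828125), 59.64605712890625) 809
small g [0.547 0.281 0.059] n 139 z99 0.0625 zmed 0.0576 mean [0.5483 0.2871] rect [548.4 287.7] [15.1 59.5] ang 145.5
   disc circ ((547.5375366210938, 277.0504455566406), 58.178462982177734) 345
tall g [ 0.609 -0.217  0.218] n 170 z99 0.2186 zmed 0.2154 mean [ 0.6205 -0.2287] rect [ 621.3 -229. ] [59.6 15.9] ang -130.9
   disc circ ((621.775390625, -229.0503387451172), 43.13737106323242) 726
short g [ 0.473 -0.001  0.148] n 145 z99 0.1503 zmed 0.1465 mean [ 0.4758 -0.0007] rect [476.3  -0.6] [59.8 13.9] ang -178.6
   disc circ ((476.2353820800781, -0.6921128034591675), 51.0412483215332) 1054
open 254 0.1410668838738749 ((634.3573608398438, -71.5401840209961), 47.114437103271484)
open 219 0.1410361560114386 ((634.1229248046875, -71.37950134277344), 46.832645416259766)
scene valid 0.9960546875
wide g [0.434 0.277 0.059] n 171 z99 0.0619 zmed 0.0581 mean [0.4377 0.2865] rect [
[... 182 characters left out ...]
 0.2907] rect [549.8 291. ] [14.6 60.1] ang -34.9
   disc circ ((547.3243408203125, 279.77862548828125), 58.92338180541992) 440
tall g [ 0.609 -0.217  0.218] n 174 z99 0.2174 zmed 0.2162 mean [ 0.6247 -0.2245] rect [ 623.1 -225.8] [60.7 14.4] ang 49.6
   disc circ ((622.5059814453125, -226.82403564453125), 43.85546875) 821
short g [ 0.473 -0.001  0.148] n 142 z99 0.1497 zmed 0.1474 mean [0.4804 0.0026] rect [477.2   2. ] [60.7 14.4] ang 1.0
   disc circ ((476.9394836425781, 1.6185522079467773), 52.0471305847168) 970
open 362 0.1414530568314189 ((636.1541137695312, -68.21583557128906), 48.35588836669922)
open 260 0.14105084450241173 ((636.988037109375, -67.19630432128906), 47.204368591308594)
```

View pics/crop.png

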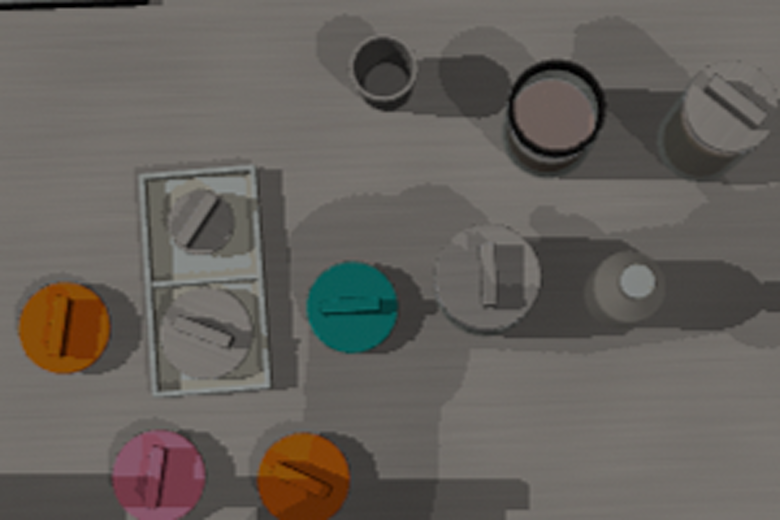

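The crop confirms the choice: the large grey lid is in the lower pocket at crop (205,333), and its colour and size differ from the coloured look-alikes. The measured sizes (94, 86 and 102 mm discs, 60x14 mm bars) and heights match the specifications. I'll press the tall jar first, lifting and turning on the way.

{"method": "apply_moves", "body": {"linear": [[0,0,-0.14],[0,0,-0.28],[0,0,-0.42],[0,0,-0.56],[0,0,-0.7]], "delta_rot": [[0,0,-0.05],[0,0,-0.1],[0,0,-0.15],[0,0,-0.2],[0,0,-0.25]], "gripper": -1}}

```text
clock: 0.57
position: [0.2111, -0.5881, 0.3017]
tool_rot: [-3.141, -0.0, 0.874]
force: [0.1, 0.1, 0.5]
grip_width: 0.0254
finger_force: 0.0
```

{"method": "apply_moves", "body": {"linear": [[0.18,0.026,0],[0.36,0.052,0],[0.54,0.078,0],[0.72,0.104,0],[0.9,0.13,0]], "delta_rot": [[0,0,-0.03],[0,0,-0.06],[0,0,-0.09],[0,0,-0.12],[0,0,-0.148]]}}

```text
clock: 0.98
position: [0.2798, -0.5272, 0.3011]
tool_rot: [-3.141, -0.0, 1.182]
force: [0.7, -0.1, -0.4]
grip_width: 0.0001
finger_force: 0.0
```

{"method": "apply_moves", "body": {"linear": [[0.2,0.1,0],[0.4,0.2,0],[0.6,0.3,0],[0.8,0.4,0],[1.0,0.5,0]], "delta_rot": [[0,0,0],[0,0,0],[0,0,0],[0,0,0],[0,0,0]]}}

```text
clock: 1.4
position: [0.3646, -0.4536, 0.3012]
tool_rot: [-3.141, -0.0, 1.179]
force: [0.1, -0.5, 0.0]
grip_width: 0.0001
finger_force: 0.0
```

{"method": "apply_moves", "body": {"linear": [[0.2,0.1,0],[0.4,0.2,0],[0.6,0.3,0],[0.8,0.4,0],[1.0,0.5,0]], "delta_rot": [[0,0,0],[0,0,0],[0,0,0],[0,0,0],[0,0,0]]}}

```text
clock: 1.82
position: [0.4491, -0.3803, 0.3012]
tool_rot: [-3.141, -0.0, 1.179]
force: [0.3, 0.9, -0.6]
grip_width: -0.0003
finger_force: 0.0
```

{"method": "apply_moves", "body": {"linear": [[0.2,0.1,0],[0.4,0.2,0],[0.6,0.3,0],[0.8,0.4,0],[1.0,0.5,0]], "delta_rot": [[0,0,0],[0,0,0],[0,0,0],[0,0,0],[0,0,0]]}}

```text
clock: 2.23
position: [0.5334, -0.307, 0.3012]
tool_rot: [-3.141, 0.0, 1.179]
force: [-0.8, 0.4, -0.0]
grip_width: 0.0001
finger_force: 0.0
```

```bash
cat >> h.py <<'E'
def bar(n,g,h,tol=.010):
    C,I,D=grab(n); P=cloud(C,D)
    m=(D>0)&(np.hypot(P[...,0]-g[0],P[...,1]-g[1])<.055)&(np.abs(P[...,2]-h)<tol)
    q=P[m]
    if len(q)<10: print(n,'few',len(q)); return
    c,s,a=cv2.minAreaRect((q[:,:2]*1000).astype(np.float32)); w=np.linalg.svd(q[:,:2]-q[:,:2].mean(0),full_matrices=False)[2][0]
    print(n,len(q),'rect',np.round(c,1),np.round(s,1),'mean',(q[:,:2].mean(0)*1000).round(1),'z',np.median(q[:,2]).round(4),'ang',np.degrees(np.arctan2(w[1],w[0])).round(1))
def shift(t):
    s=monitor.observe(); d=R.from_euler('xyz',s['tool_rot']).as_matrix().T@(np.array(t)-s['position'])
    print('shift/0.1m',(d*10).round(3),'yaw',np.degrees(s['tool_rot'][2]).round(2),'t',s['clock'],'F',np.round(s['force'],1),'pos',np.round(s['position'],4))
E
python3 - <<'E'
from h import *
bar('wrist',(.622,-.2275),.218)
shift((.622,-.2275,.225))
E
```

```text
wrist 3083 rect [ 621.  -228.1] [60.2 14.4] mean [ 621.  -227.2] z 0.2159 ang -130.9
shift/0.1m [1.019 0.505 0.763] yaw 67.81 t 2.2833 F [ 1.4  5.2 -1.4] pos [ 0.5367 -0.303   0.3011]
```

{"method": "apply_moves", "body": {"linear": [[0.2,0.1,0],[0.4,0.2,0],[0.6,0.3,0],[0.8,0.4,0],[1.0,0.5,0]], "delta_rot": [[0,0,0],[0,0,0],[0,0,0],[0,0,0],[0,0,0]]}}

```text
clock: 2.7
position: [0.6177, -0.2339, 0.3011]
tool_rot: [-3.141, 0.0, 1.179]
force: [0.8, 0.2, 0.2]
grip_width: -0.0004
finger_force: 0.0
```

{"method": "apply_moves", "body": {"linear": [[0,0,0.15],[0,0,0.3],[0,0,0.45],[0,0,0.6],[0,0,0.75]], "delta_rot": [[0,0,0],[0,0,0],[0,0,0],[0,0,0],[0,0,0]]}}

```text
clock: 3.12
position: [0.617, -0.2345, 0.2254]
tool_rot: [-3.141, -0.0, 1.179]
force: [0.4, -0.6, 0.3]
grip_width: -0.0
finger_force: 0.0
```

{"method": "apply_moves", "body": {"linear": [[0,0,0.04],[0,0,0.08],[0,0,0.1],[0,0,0.12],[0,0,0.14]], "delta_rot": [[0,0,0],[0,0,0],[0,0,0],[0,0,0],[0,0,0]]}}

```text
clock: 3.53
position: [0.6174, -0.2349, 0.2133]
tool_rot: [3.14, -0.0, 1.178]
force: [-1.9, 0.1, 6.6]
grip_width: 0.0002
finger_force: 2.9
```

{"method": "apply_moves", "body": {"linear": [[0.03,0.07,0.02],[0.03,0.07,0.04],[0.03,0.07,0.06],[0.03,0.07,0.06],[0.03,0.07,0.06]], "delta_rot": [[0,0,0],[0,0,0],[0,0,0],[0,0,0],[0,0,0]]}}

```text
clock: 3.95
position: [0.6256, -0.2355, 0.2093]
tool_rot: [3.138, 0.0, 1.178]
force: [-7.1, 0.6, 24.4]
grip_width: 0.0
finger_force: 12.1
```

{"method": "apply_moves", "body": {"linear": [[0,0,0.02],[0,0,0.03],[0,0,0.04],[0,0,0.04],[0,0,0.04]], "delta_rot": [[0,0,0],[0,0,0],[0,0,0],[0,0,0],[0,0,0]]}}

```text
clock: 4.37
position: [0.6272, -0.2363, 0.209]
tool_rot: [3.132, 0.001, 1.177]
force: [-12.3, -1.1, 60.4]
grip_width: -0.0004
finger_force: 30.0
```

{"method": "apply_moves", "body": {"linear": [[0,0,-0.1],[0,0,-0.25],[0,0,-0.5],[0,0,-0.75],[0,0,-1.0]], "delta_rot": [[0,0,0],[0,0,0],[0,0,0],[0,0,0],[0,0,0]]}}

```text
clock: 4.78
position: [0.6247, -0.2347, 0.3042]
tool_rot: [3.141, -0.0, 1.178]
force: [0.0, -0.1, 0.6]
grip_width: 0.0
finger_force: 0.0
```

```bash
python3 - <<'E'
from h import *
bar('wrist',(.622,-.2275),.208)
bar('top',(.622,-.2275),.208)
bar('wrist',(.4767,.0007),.148)
shift((.4767,.0007,.30))
E
```

```text
wrist 1848 rect [ 619.6 -228.3] [60.  14.1] mean [ 620.7 -226.6] z 0.2082 ang -130.9
top 146 rect [ 622.3 -227.7] [58.7 15.7] mean [ 623.6 -225. ] z 0.2073 ang -134.7
wrist 143 rect [481.3  -6.2] [19.9  2.5] mean [480.9  -6.3] z 0.1421 ang 0.8
shift/0.1m [ 1.608 -2.277  0.04 ] yaw 67.51 t 4.9333 F [-0.8  0.3 -0.1] pos [ 0.6255 -0.2349  0.3048]
```

{"method": "apply_moves", "body": {"linear": [[0.11,-0.15,0],[0.22,-0.3,0],[0.32,-0.46,0],[0.43,-0.61,0],[0.54,-0.76,0]], "delta_rot": [[0,0,0],[0,0,0],[0,0,0],[0,0,0],[0,0,0]]}}

```text
clock: 5.35
position: [0.5743, -0.1551, 0.3018]
tool_rot: [-3.141, 0.0, 1.178]
force: [1.2, -0.1, 0.7]
grip_width: -0.0001
finger_force: 0.0
```

{"method": "apply_moves", "body": {"linear": [[0.11,-0.15,0],[0.22,-0.3,0],[0.32,-0.46,0],[0.43,-0.61,0],[0.54,-0.76,0]], "delta_rot": [[0,0,0],[0,0,0],[0,0,0],[0,0,0],[0,0,0]]}}

```text
clock: 5.77
position: [0.5247, -0.0761, 0.3019]
tool_rot: [-3.141, 0.0, 1.178]
force: [-0.0, 0.5, -0.2]
grip_width: 0.0002
finger_force: 0.0
```

{"method": "apply_moves", "body": {"linear": [[0.11,-0.15,0],[0.22,-0.3,0],[0.32,-0.46,0],[0.43,-0.61,0],[0.54,-0.76,0]], "delta_rot": [[0,0,0],[0,0,0],[0,0,0],[0,0,0],[0,0,0]]}}

```text
clock: 6.18
position: [0.4752, 0.0028, 0.302]
tool_rot: [-3.141, 0.0, 1.178]
force: [0.3, 0.2, 0.1]
grip_width: -0.0003
finger_force: 0.0
```

```bash
python3 - <<'E'
from h import *
bar('wrist',(.4767,.0007),.148)
bar('wrist',(.4767,.0007),.148)
shift((.4767,.0007,.155))
E
```

```text
wrist 1315 rect [475.5   0.5] [60.  14.4] mean [475.9   1.5] z 0.1471 ang -178.7
wrist 1307 rect [475.6   0.6] [59.8 14.7] mean [476.1   1.6] z 0.147 ang -178.8
shift/0.1m [-0.026  0.031  1.473] yaw 67.69 t 6.2833 F [ 0.2 -0.8  0.2] pos [0.4748 0.0043 0.3023]
```

{"method": "apply_moves", "body": {"linear": [[0,0,0.2],[0,0,0.4],[0,0,0.6],[0,0,0.8],[0,0,1.0]], "delta_rot": [[0,0,0],[0,0,0],[0,0,0],[0,0,0],[0,0,0]]}}

```text
clock: 6.7
position: [0.4759, 0.0016, 0.2011]
tool_rot: [-3.142, 0.0, 1.178]
force: [-0.2, 0.3, 0.8]
grip_width: -0.0002
finger_force: 0.0
```

{"method": "apply_moves", "body": {"linear": [[-0.01,0.02,0.15],[-0.02,0.03,0.3],[-0.02,0.03,0.4],[-0.02,0.03,0.44],[-0.02,0.03,0.48]], "delta_rot": [[0,0,0],[0,0,0],[0,0,0],[0,0,0],[0,0,0]]}}

```text
clock: 7.12
position: [0.478, -0.0009, 0.154]
tool_rot: [-3.141, 0.0, 1.178]
force: [1.1, -0.1, 0.4]
grip_width: 0.0003
finger_force: 0.0
```

{"method": "apply_moves", "body": {"linear": [[0,0,0.05],[0,0,0.1],[0,0,0.15],[0,0,0.18],[0,0,0.2]], "delta_rot": [[0,0,0],[0,0,0],[0,0,0],[0,0,0],[0,0,0]]}}

```text
clock: 7.53
position: [0.4793, -0.0008, 0.137]
tool_rot: [3.138, -0.0, 1.178]
force: [-26.4, -2.5, 109.1]
grip_width: 0.0002
finger_force: 54.4
```

That reached the hard stop at 0.137 m, but with 109 N, so later presses will be gentler. I'll lift and check.

{"method": "apply_moves", "body": {"linear": [[0,0,-0.1],[0,0,-0.25],[0,0,-0.5],[0,0,-0.75],[0,0,-1.0]], "delta_rot": [[0,0,0],[0,0,0],[0,0,0],[0,0,0],[0,0,0]], "gripper": 0.2}}

```text
clock: 7.95
position: [0.4779, -0.0008, 0.2356]
tool_rot: [3.141, -0.0, 1.179]
force: [0.5, 0.6, -0.3]
grip_width: 0.0512
finger_force: 0.0
```

```bash
python3 - <<'E'
from h import *
bar('wrist',(.4767,.0007),.138)
bar('top',(.4767,.0007),.138)
shift((.435,.285,.20))
E
```

```text
wrist 1968 rect [475.8   0.5] [59.6 14.5] mean [476.3   1.8] z 0.1378 ang -178.7
top few 0
shift/0.1m [ 2.467 -1.508  0.374] yaw 67.5 t 8.05 F [-0.3 -0.5 -0.2] pos [ 0.4797 -0.0007  0.2377]
```

{"method": "apply_moves", "body": {"linear": [[0.16,-0.1,0.02],[0.33,-0.2,0.05],[0.49,-0.3,0.07],[0.66,-0.4,0.1],[0.82,-0.5,0.12]], "delta_rot": [[0,0,0],[0,0,0],[0,0,0],[0,0,0],[0,0,0]]}}

```text
clock: 8.47
position: [0.4629, 0.0949, 0.2218]
tool_rot: [3.142, 0.0, 1.178]
force: [-0.4, -0.1, 0.4]
grip_width: 0.051
finger_force: 0.0
```

{"method": "apply_moves", "body": {"linear": [[0.16,-0.1,0.02],[0.33,-0.2,0.05],[0.49,-0.3,0.07],[0.66,-0.4,0.1],[0.82,-0.5,0.12]], "delta_rot": [[0,0,0],[0,0,0],[0,0,0],[0,0,0],[0,0,0]]}}

```text
clock: 8.88
position: [0.448, 0.1899, 0.2097]
tool_rot: [-3.142, 0.0, 1.178]
force: [-0.7, -0.7, -0.1]
grip_width: 0.0511
finger_force: 0.0
```

{"method": "apply_moves", "body": {"linear": [[0.16,-0.1,0.02],[0.33,-0.2,0.05],[0.49,-0.3,0.07],[0.66,-0.4,0.1],[0.82,-0.5,0.12]], "delta_rot": [[0,0,0],[0,0,0],[0,0,0],[0,0,0],[0,0,0]]}}

```text
clock: 9.3
position: [0.4332, 0.2848, 0.1977]
tool_rot: [-3.142, 0.0, 1.178]
force: [-0.4, -0.9, -0.1]
grip_width: 0.0509
finger_force: 0.0
```

```bash
python3 - <<'E'
from h import *
bar('wrist',(.435,.285),.059)
bar('wrist',(.435,.285),.059)
shift((.435,.285,.034))
E
```

```text
wrist 1356 rect [434.3 285.7] [59.9 13.7] mean [434.8 287. ] z 0.059 ang -112.4
wrist 1360 rect [434.2 285.7] [59.8 13.9] mean [434.7 287.3] z 0.059 ang -112.3
shift/0.1m [-0.006  0.032  1.637] yaw 67.71 t 9.4 F [0.3 0.4 0.2] pos [0.4324 0.2866 0.1977]
```

{"method": "apply_moves", "body": {"linear": [[0,0.01,0.2],[0,0.02,0.4],[0,0.02,0.6],[0,0.02,0.8],[0,0.02,1.0]], "delta_rot": [[0,0,0],[0,0,0],[0,0,0],[0,0,0],[0,0,0]]}}

```text
clock: 9.82
position: [0.4354, 0.2824, 0.0972]
tool_rot: [3.141, 0.0, 1.178]
force: [0.0, -0.2, -0.7]
grip_width: 0.0514
finger_force: 0.0
```

{"method": "apply_moves", "body": {"linear": [[0,0,0.15],[0,0,0.3],[0,0,0.45],[0,0,0.55],[0,0,0.61]], "delta_rot": [[0,0,0],[0,0,0],[0,0,0],[0,0,0],[0,0,0]]}}

```text
clock: 10.23
position: [0.435, 0.2824, 0.0361]
tool_rot: [-3.141, 0.001, 1.178]
force: [0.0, -0.4, 0.6]
grip_width: 0.051
finger_force: 0.0
```

{"method": "apply_moves", "body": {"linear": [[0,0,0],[0,0,0],[0,0,0],[0,0,0],[0,0,0]], "delta_rot": [[0,0,0],[0,0,0],[0,0,0],[0,0,0],[0,0,0]], "gripper": -1, "force": 60}}

```text
clock: 10.65
position: [0.4357, 0.2833, 0.0381]
tool_rot: [3.141, -0.001, 1.178]
force: [-1.2, -0.3, 7.5]
grip_width: 0.0131
finger_force: 59.5
```

{"method": "apply_moves", "body": {"linear": [[0,0,0],[0,0,0],[0,0,0],[0,0,0],[0,0,0]], "delta_rot": [[0,0,0],[0,0,0],[0,0,0],[0,0,0],[0,0,0]]}}

```text
clock: 11.07
position: [0.4357, 0.2833, 0.0381]
tool_rot: [3.141, -0.001, 1.178]
force: [-0.9, -1.1, 7.9]
grip_width: 0.0127
finger_force: 59.5
```

{"method": "apply_moves", "body": {"linear": [[0,0,-0.1],[0,0,-0.3],[0,0,-0.5],[0,0,-0.75],[0,0,-1.0]], "delta_rot": [[0,0,0],[0,0,0],[0,0,0],[0,0,0],[0,0,0]]}}

```text
clock: 11.48
position: [0.435, 0.2829, 0.139]
tool_rot: [-3.141, 0.0, 1.179]
force: [0.3, 0.6, -1.2]
grip_width: 0.0131
finger_force: 58.7
```

{"method": "apply_moves", "body": {"linear": [[0,0,-0.2],[0,0,-0.4],[0,0,-0.6],[0,0,-0.8],[0,0,-1.0]], "delta_rot": [[0,0,0],[0,0,0],[0,0,0],[0,0,0],[0,0,0]]}}

```text
clock: 11.9
position: [0.435, 0.2829, 0.2392]
tool_rot: [3.141, -0.0, 1.179]
force: [-0.3, -0.1, -1.7]
grip_width: 0.0127
finger_force: 58.7
```

{"method": "apply_moves", "body": {"linear": [[-0.12,0.16,-0.06],[-0.25,0.32,-0.12],[-0.37,0.48,-0.18],[-0.5,0.64,-0.24],[-0.62,0.8,-0.3]], "delta_rot": [[0,0,0],[0,0,0],[0,0,0],[0,0,0],[0,0,0]]}}

```text
clock: 12.32
position: [0.4855, 0.1941, 0.2685]
tool_rot: [3.141, -0.0, 1.179]
force: [0.1, 0.2, -1.6]
grip_width: 0.0131
finger_force: 58.8
```

{"method": "apply_moves", "body": {"linear": [[-0.12,0.16,0],[-0.25,0.32,0],[-0.37,0.48,0],[-0.5,0.64,0],[-0.62,0.8,0]], "delta_rot": [[0,0,0],[0,0,0],[0,0,0],[0,0,0],[0,0,0]]}}

```text
clock: 12.73
position: [0.5358, 0.1062, 0.2682]
tool_rot: [3.141, -0.0, 1.178]
force: [0.2, 0.3, -1.6]
grip_width: 0.0124
finger_force: 58.8
```

{"method": "apply_moves", "body": {"linear": [[-0.12,0.16,0],[-0.25,0.32,0],[-0.37,0.48,0],[-0.5,0.64,0],[-0.62,0.8,0]], "delta_rot": [[0,0,0],[0,0,0],[0,0,0],[0,0,0],[0,0,0]]}}

```text
clock: 13.15
position: [0.5859, 0.0183, 0.2682]
tool_rot: [3.141, -0.0, 1.178]
force: [-0.1, -0.3, -0.5]
grip_width: 0.0129
finger_force: 58.8
```

```bash
cat >> h.py <<'E'
def ring(n,g,h,I=None,tol=.006,save=None):
    C,I,D=grab(n,save); P=cloud(C,D)
    m=(D>0)&(np.hypot(P[...,0]-g[0],P[...,1]-g[1])<.056)&(np.abs(P[...,2]-h)<tol)&(I.max(2)<60)
    q=P[m]
    if len(q)<10: print(n,'few',len(q)); return
    A=np.c_[2*q[:,:2],np.ones(len(q))]; s=np.linalg.lstsq(A,(q[:,:2]**2).sum(1),rcond=None)[0]
    print(n,len(q),'fit',s[:2].round(4),'r',np.sqrt(s[2]+s[0]**2+s[1]**2).round(4),'z',np.median(q[:,2]).round(4),'enc',cv2.minEnclosingCircle((q[:,:2]*1000).astype(np.float32)))
E
python3 - <<'E'
from h import *
ring('wrist',(.635,-.07),.142,save='w2.png')
ring('top',(.635,-.07),.142); ring('scene',(.635,-.07),.142)
shift((.635,-.0695,.268))
E
```

```text
wrist 1479 fit [ 0.634  -0.0689] r 0.0436 z 0.141 enc ((635.1106567382812, -70.45405578613281), 46.96361541748047)
top few 2
scene 253 fit [ 0.6373 -0.0685] r 0.0438 z 0.1409 enc ((636.469482421875, -68.5403823852539), 46.99044418334961)
shift/0.1m [-0.62   0.789 -0.002] yaw 67.39 t 13.3 F [ 0.1  1.  -2.1] pos [0.586  0.0181 0.2678]
```

View pics/w2.png

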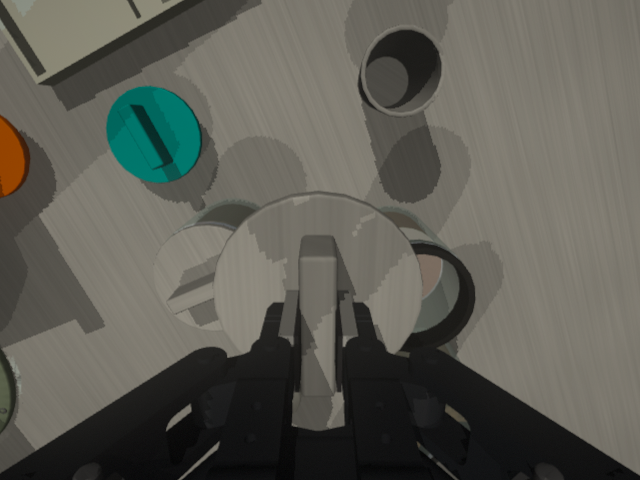

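The lid is held level at picture centre (318,290), and the open jar's black collar is at (430,300). Now I'll move over the jar and lower to just above the collar.

{"method": "apply_moves", "body": {"linear": [[-0.12,0.16,0],[-0.25,0.32,0],[-0.38,0.48,0],[-0.5,0.64,0],[-0.63,0.785,0]], "delta_rot": [[0,0,0],[0,0,0],[0,0,0],[0,0,0],[0,0,0]]}}

```text
clock: 13.72
position: [0.6345, -0.0685, 0.268]
tool_rot: [-3.142, -0.001, 1.18]
force: [0.2, -0.6, -2.1]
grip_width: 0.0126
finger_force: 58.8
```

{"method": "apply_moves", "body": {"linear": [[0,0,0.12],[0,0,0.24],[0,0,0.36],[0,0,0.48],[0,0,0.6]], "delta_rot": [[0,0,0],[0,0,0],[0,0,0],[0,0,0],[0,0,0]]}}

```text
clock: 14.13
position: [0.6339, -0.0678, 0.2061]
tool_rot: [-3.141, -0.0, 1.18]
force: [0.2, -0.6, -1.7]
grip_width: 0.0125
finger_force: 58.9
```

```bash
python3 - <<'E'
from h import *
s=monitor.observe(); z=s['position'][2]
g=s['position'][:2]
C,I,D=grab('scene','s2.png'); P=cloud(C,D)
for n,C,P,D in (('scene',C,P,D),):
    m=(D>0)&(np.hypot(P[...,0]-.635,P[...,1]+.07)<.06)&(np.abs(P[...,2]-(z-.007))<.006)
    q=P[m]; print(n,len(q),np.median(q[:,2]),cv2.minEnclosingCircle((q[:,:2]*1000).astype(np.float32)))
ring('scene',(.635,-.07),.142)
shift((.6345,-.071,.168))
im=cv2.imread('pics/s2.png'); cv2.imwrite('pics/s2c.png',cv2.resize(im[200:360,160:360],None,fx=3,fy=3))
E
```

```text
scene 796 0.19957785737963346 ((635.020263671875, -64.11064147949219), 47.332218170166016)
scene 132 fit [ 0.6384 -0.0684] r 0.0431 z 0.1412 enc ((640.54345703125, -68.2372817993164), 44.71136474609375)
shift/0.1m [-0.021  0.024  0.37 ] yaw 67.57 t 14.2333 F [-0.4 -0.4 -1.2] pos [ 0.6332 -0.0682  0.205 ]
```

View pics/s2c.png

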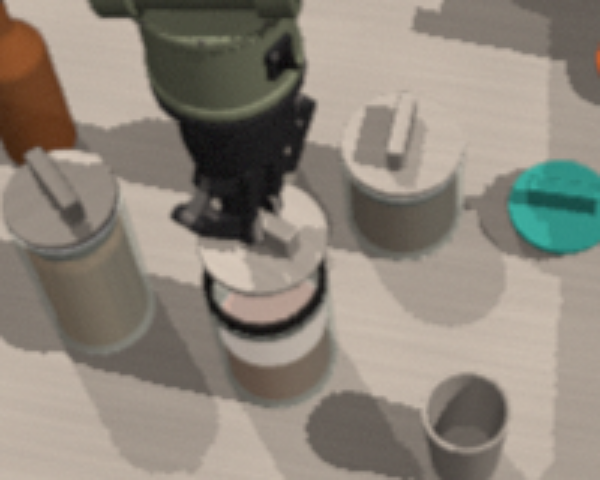

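The crop shows the lid directly over the collar (crop 265,250), level, with all neighbours upright. The scene camera puts it about 4 mm off-centre in y, so I'll correct that and lower.

{"method": "apply_moves", "body": {"linear": [[-0.03,0.03,0.06],[-0.03,0.03,0.14],[-0.03,0.03,0.22],[-0.03,0.03,0.28],[-0.03,0.03,0.34]], "delta_rot": [[0,0,0],[0,0,0],[0,0,0],[0,0,0],[0,0,0]]}}

```text
clock: 14.65
position: [0.6359, -0.0727, 0.1726]
tool_rot: [-3.141, 0.0, 1.178]
force: [-0.4, -1.0, -2.3]
grip_width: 0.0126
finger_force: 58.8
```

{"method": "apply_moves", "body": {"linear": [[0,0,0.02],[0,0,0.05],[0,0,0.07],[0,0,0.1],[0,0,0.12]], "delta_rot": [[0,0,0],[0,0,0],[0,0,0],[0,0,0],[0,0,0]]}}

```text
clock: 15.07
position: [0.6361, -0.0728, 0.1612]
tool_rot: [3.141, -0.0, 1.178]
force: [-0.2, -0.2, -2.2]
grip_width: 0.0126
finger_force: 58.8
```

{"method": "apply_moves", "body": {"linear": [[0,0,0.02],[0,0,0.04],[0,0,0.06],[0,0,0.08],[0,0,0.1]], "delta_rot": [[0,0,0],[0,0,0],[0,0,0],[0,0,0],[0,0,0]]}}

```text
clock: 15.48
position: [0.6361, -0.0728, 0.1515]
tool_rot: [3.141, -0.0, 1.178]
force: [-2.6, 0.2, 6.1]
grip_width: 0.013
finger_force: 59.8
```

{"method": "apply_moves", "body": {"linear": [[0,0,0.01],[0,0,0.02],[0,0,0.03],[0,0,0.04],[0,0,0.05]], "delta_rot": [[0,0,0],[0,0,0],[0,0,0],[0,0,0],[0,0,0]]}}

```text
clock: 15.9
position: [0.6363, -0.0727, 0.1469]
tool_rot: [3.141, -0.0, 1.178]
force: [-8.6, -0.4, 28.1]
grip_width: 0.0125
finger_force: 62.9
```

{"method": "apply_moves", "body": {"linear": [[0,0,0.01],[0,0,0.02],[0,0,0.02],[0,0,0.02],[0,0,0.02]], "delta_rot": [[0,0,0],[0,0,0],[0,0,0],[0,0,0],[0,0,0]]}}

```text
clock: 16.32
position: [0.6366, -0.0728, 0.1468]
tool_rot: [3.139, -0.0, 1.178]
force: [-14.0, 0.1, 39.0]
grip_width: 0.0129
finger_force: 64.7
```

{"method": "apply_moves", "body": {"linear": [[0,0,-0.01],[0,0,-0.02],[0,0,-0.02],[0,0,-0.02],[0,0,-0.02]], "delta_rot": [[0,0,0],[0,0,0],[0,0,0],[0,0,0],[0,0,0]]}}

```text
clock: 16.73
position: [0.6362, -0.0728, 0.147]
tool_rot: [3.141, -0.0, 1.178]
force: [-5.4, 1.0, 14.8]
grip_width: 0.0126
finger_force: 61.1
```

{"method": "apply_moves", "body": {"linear": [[0,0,0],[0,0,0],[0,0,0],[0,0,0],[0,0,0]], "delta_rot": [[0,0,0],[0,0,0],[0,0,0],[0,0,0],[0,0,0]], "gripper": 0}}

```text
clock: 17.15
position: [0.636, -0.0727, 0.1461]
tool_rot: [-3.141, -0.0, 1.178]
force: [-0.5, -0.2, -0.0]
grip_width: 0.0426
finger_force: 0.0
```

{"method": "apply_moves", "body": {"linear": [[0,0,-0.1],[0,0,-0.3],[0,0,-0.5],[0,0,-0.75],[0,0,-1.0]], "delta_rot": [[0,0,0],[0,0,0],[0,0,0],[0,0,0],[0,0,0]]}}

```text
clock: 17.57
position: [0.6358, -0.0727, 0.248]
tool_rot: [-3.141, -0.0, 1.178]
force: [0.2, 0.1, 0.5]
grip_width: 0.0425
finger_force: 0.0
```

```bash
python3 - <<'E'
from h import *
for n in('wrist','scene'):
    C,I,D=grab(n,n+'3.png'); P=cloud(C,D)
    for nm,g,h in (('open',(.635,-.07),.140),('tall',(.622,-.2275),.180),('short',(.4767,.0007),.110)):
        q=P[(D>0)&(np.hypot(P[...,0]-g[0],P[...,1]-g[1])<.056)&(np.abs(P[...,2]-h)<.004)]
        if len(q)>20: print(n,nm,'disc',len(q),np.median(q[:,2]).round(4),cv2.minEnclosingCircle((q[:,:2]*1000).astype(np.float32)))
    if n=='wrist':
        q=P[(D>0)&(np.hypot(P[...,0]-.635,P[...,1]+.07)<.04)&(np.abs(P[...,2]-.14)<.006)]
        c=q-q.mean(0); print('normal',np.linalg.svd(c[::5],full_matrices=False)[2][2].round(3))
bar('wrist',(.635,-.07),.168); bar('scene',(.635,-.07),.168)
im=cv2.imread('pics/scene3.png'); cv2.imwrite('pics/s3c.png',cv2.resize(im[190:370,130:360],None,fx=3,fy=3))
shift((.635,-.07,.25))
E
```

```text
wrist open disc 11188 0.14 ((635.9719848632812, -70.87043762207031), 46.99834060668945)
wrist tall disc 1172 0.1798 ((613.5795288085938, -193.83352661132812), 24.314897537231445)
wrist short disc 11391 0.1101 ((475.9586486816406, 0.6250773072242737), 51.19638442993164)
normal [ 0.001  0.001 -1.   ]
scene open disc 913 0.1407 ((636.6517944335938, -68.95875549316406), 47.89413833618164)
scene tall disc 779 0.1805 ((622.6627807617188, -225.90951538085938), 43.85837936401367)
scene short disc 903 0.1106 ((477.1658020019531, 2.1032752990722656), 53.194149017333984)
wrist 1984 rect [635.9 -70.5] [59.6 13.9] mean [636.7 -68.9] z 0.1679 ang -112.6
scene 190 rect [637.6 -69. ] [60.6 16. ] mean [639.2 -68.3] z 0.168 ang -113.0
shift/0.1m [ 0.021 -0.022 -0.027] yaw 67.51 t 17.7667 F [ 0.3  0.6 -0.8] pos [ 0.6362 -0.0728  0.2473]
```

View pics/s3c.png

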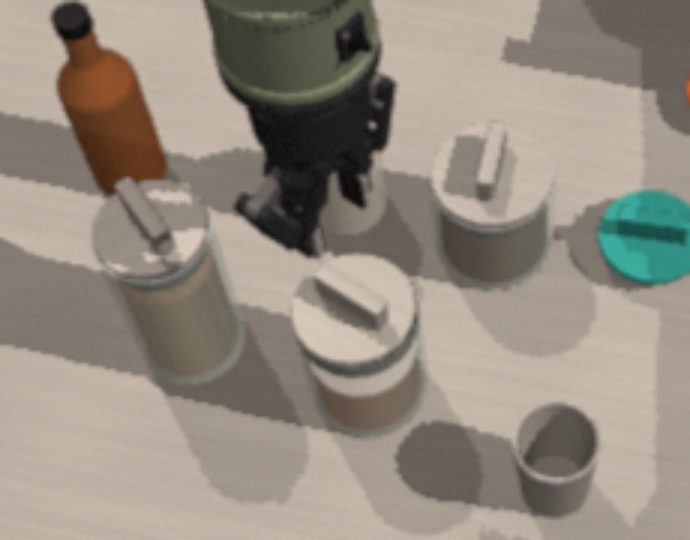

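The crop shows all three jars closed and standing (crop 355,310, 150,230 and 492,180), with the gripper clear. The disc tops measure 0.140, 0.180 and 0.110 m, which are the home heights, and the wide lid is level and centred to within about 2 mm.

```bash
python3 -c "
from h import *
print(workorder.job_done())"
```

```text
the job is handed in; nothing more can be done
None
```

I pressed the tall and short lids home, put the wide lid on the open jar and pressed it home, left the small lid untouched in its pocket, and handed the job in at about 18 s; no pass/fail verdict came back.

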